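# Lock a domed stake in its bench post

### The job

Set up the bench post for panel work: take the stake with the round domed head out of the wooden block, stand its tapered shank in the socket of the post and let go of it while it still stands proud. Then, without gripping it, tap or press it down from above with the shut gripper until it locks home, its collar sitting on the rim of the socket. Leave the square-headed stake in the block, and do not disturb the mug or the tape measure.

Things in the scene. Friction and masses are not known exactly. Their poses are not given: they have to be found in the camera images.
- domed_stake_head (a point): Centre of the head of the domed stake: a plain steel stake 116 mm long, standing upright, about 0.32 kg. Round head 50 mm across; its side is upright from 8 mm below to 7 mm above this point (grip it here); its domed top is 20 mm above it. Under the head a neck 28 mm thick, a collar 48 mm across and the round tapered shank, whose tip is 96 mm below this point. z: up the stake.
- domed_stake_collar (a point): Centre of the underside of the domed stake's collar (48 mm across, 8 mm thick), on the axis 41 mm below the head's centre. Below it is the shank: 55 mm long, 28 mm thick at the collar, tapering evenly to 17 mm at the tip. z: up the stake.
- flat_stake_head (a point): Centre of the head of the other stake, to be left where it is: the same collar and shank, but a flat-topped square block 44 x 44 x 26 mm as head. Its top is 15 mm above this point.
- block: Hardwood block 74 x 190 x 60 mm, fixed to the worktop, with the two stakes standing in two loose holes 34 mm wide and 57 mm deep, 55 mm either side of its middle along its y axis, their collars resting on its top. Either stake may be in either hole. Origin: centre of its underside, on the worktop; z up.
- socket_rim (a point): Centre of the socket's mouth on top of the grey post (62 mm across, 85 mm high, round foot 110 mm across, fixed). The socket, 28 mm wide at the rim, tapers like the shank and has a springy split bush: a stake set in lightly stands by itself, collar about 12 mm above the rim. A push growing to 12-20 N straight down drives it home, collar on rim; friction then locks it. z: up.
- enamel_mug: Bystander: grey enamel mug, body 80 mm across and 80 mm high. Origin on the worktop under it, 13 mm from the body's axis towards the handle, which lies along its -y axis.
- tape_measure: Bystander: yellow pocket tape measure, 34 x 76 x 66 mm high, standing on its flat. Origin: centre of its underside.
There are look-alikes about, which are no part of the job. What is shaped like the part that bears domed_stake_head but turquoise is not meant.

How it is judged (in metres and radians):
On the way:
1. the domed stake stands by itself in the socket, let go, its collar still more than 5 mm above the rim (z of domed_stake_collar in the frame of socket_rim between 0.005 and 0.018 m and horizontal distance between domed_stake_collar and socket_rim below 0.006 m and contact force between the fingers and domed_stake below 0.3 N), for 0.2 s.
At the end, for the whole second after the job is handed in: The domed stake stands upright in the socket (within 0.06 rad), centred within 4 mm, its collar no more than 3 mm above the rim, and is let go (z of domed_stake_collar in the frame of socket_rim below 0.003 m and horizontal distance between domed_stake_collar and socket_rim below 0.004 m and angle between domed_stake_head's own z axis and vertical below 0.06 rad); the robot touches nothing.
It fails at once if the stake is driven home while the gripper is round its head (the last 4.5 mm must be tapped or pressed from above) (z of domed_stake_collar in the frame of socket_rim below 0.0045 m and horizontal distance between domed_stake_collar and socket_rim below 0.01 m and distance between the grasp point and domed_stake_head below 0.022 m).
It fails at once if the square-headed stake is moved by more than 20 mm (distance of flat_stake_head from where it was at the start of the episode above 0.02 m).
It fails at once if the mug or the tape measure is moved by more than 30 mm (distance of any of enamel_mug, tape_measure from where it was at the start of the episode above 0.03 m).
It also fails if it takes over 58 s, if anything falls off the work surface, if the arm or the gripper's body presses on something with over 40 N, if the wrist force passes 120 N, or if a joint passes its speed limit or range.

### The arm

A 6-joint arm with a two-finger parallel gripper is mounted at the origin on a cart in front of the work surface, level with it; the furniture and walls round the work are solid. World frame = base frame: x ahead of the robot, y to its left, z up, the work surface at z = 0. Lengths are in mm, angles in rad, forces in N, time in s.
With the tool pointing down it reaches from about 275 to 1000 mm from the base axis. Payload 8.4 kg.
Tool frame: the origin (TCP) lies on the centre line of the jaws, within the pads' length; the fingertips stand r.tip_reach ahead of it and the grasp point (between the pads) lies 11 mm behind it (r.tip_reach is the distance from the TCP to the fingertips, in mm); z points along the fingers, y is the line along which they close (so a half turn about z gives the same grasp; the last joint's range is limited). The gripper opens to 85 mm and grips with 20 to 120 N. Pads are 22 mm wide; open, the fingers measure 114 mm over their backs; the gripper's body (76 mm by 85 mm) begins 54 mm behind the grasp point. The pads swing forward as they close: fully open they stand 13 mm farther back than shut.
Start: joints at [-1.184, 0.353, 1.633, -0, 1.155, -0.002], TCP at [236.923, -578.356, 239.281] pointing down, gripper open.
Joint ranges: [-2.63, 2.63], [-0.92, 2.1], [0.06, 2.66], [-1.3, 4.44], [0, 2.69], [-3.02, 3.02]. Speed limits (rad/s): [2.22, 2.22, 2.79, 3.14, 3.14, 3.14].

### API

Orientations are given as [roll, pitch, yaw] about the fixed x, y, z axes, in that order (R = Rz(yaw) Ry(pitch) Rx(roll)).
In Python, from rig import r gives the robot as it stands.
- The arm moves only by the tool carry_out, never from a script. Its argument "targets" is a list of rows, each an object with "dp": the shift along the tool's x, y, z in mm, a list of three; "yaw": the turn about the tool's z in degrees. A call has 1 to 12 rows; each row is the pose to reach, as a shift and turn from the pose commanded when the call began, along the tool's axes at that moment; what a row does not reach only later rows make up. A row lasts 1/8 s, in which the tool goes at most 62.5 mm and 10.7 degrees, less where a joint would pass 70% of its speed; a pose out of reach is approached as far as the arm can. A call with a gripper value outside its range is refused whole. "fingers" is the opening, from -1 (shut) to 1 (fully open), so that 0 is half open, set as the call begins (left out, the last holds). The fingers move at their own pace and stop on an object; "grip_force" is the grip in N (left out, the last holds). Time passes only in rows, so rows that repeat a pose let the fingers close. It gives the time, the measured TCP pose, the force, the opening and the grip force at its end, in the units of the state.
- r.sense(): the state, without advancing time (a new reading comes with each control period).
- r.grab_frame(name): name is "side" or "top"; returns the picture (384x512x3 uint8, red, green, blue); there is no depth.
- r.get_calibration(name): a dict with "fx", "fy", "cx", "cy" (pixels), "dist_coeffs" ([k1, k2, p1, p2, k3] as OpenCV has them; the pictures are not rectified), "rvec" (rotation vector, rad) and "tvec" (3), from world to camera coordinates, as OpenCV has them. Camera axes: x right, y down, z forward; pixel columns grow to the right and rows downward; lengths in mm; the calibration is good to about 2 mm. A picture is of the moment at which its call begins. get_calibration takes no time and is no camera call.
- r.sign_off(): hands the job in; it is judged then, once.
The state is a dict: "clock": time; "qpos": joint angles; "qvel": joint speeds; "joint_efforts": joint torques, N m; "eef_pos": TCP position; "tcp_rot": TCP orientation; "contact_force": force on the tool from outside, world axes, zero at the start; "wrist_torque": the same for the moment, N m; "opening": opening from 0.0 (shut) to 1.0 (fully open); "grasp_force": force on a finger pad.
Only numpy, scipy, OpenCV 4.12 (cv2) and the standard library are available. Lean on these libraries where they do the work, as an engineer would, in place of code of your own. Each camera call takes 0.05 s, during which the arm holds its last target. There are 200 camera calls.

## Working session

There is one attempt and no reset: what is moved stays moved. The work goes in short steps, Python scripts to look and compute and a tool call to move; the robot and the scene stay as the last step left them, time stands still between calls to the robot, and variables do not carry over. Pictures are saved under pics/ and viewed, at most 10 in all, crops included, and the job is handed in when it is done.

Besides the shell and the picture viewer there is one more tool, called by a JSON object that holds its "name" and its "arguments", one argument or row to a line. carry_out: Moves the arm, as the interface text tells. Its arguments: {"type":"object","properties":{"targets":{"type":"array","items":{"type":"object","properties":{"dp":{"type":"array","items":{"type":"number"}},"yaw":{"type":"number"}}}},"fingers":{"type":"number"},"grip_force":{"type":"number"}},"required":["targets"]}

```bash
mkdir -p pics; python3 - <<'E'
from rig import r
import cv2
for n in("side","top"):
    f=r.grab_frame(n); cv2.imwrite(f"pics/{n}0.png",cv2.cvtColor(f,cv2.COLOR_RGB2BGR)); print(n,r.get_calibration(n))
print(r.sense(), r.tip_reach)
E
```

```text
side {'fx': 456.9092662608101, 'fy': 456.9092662608101, 'cx': 255.2372915715021, 'cy': 185.02523658225374, 'dist_coeffs': array([-0.06005053,  0.        ,  0.        ,  0.        ,  0.        ]), 'rvec': array([ 1.97493865, -0.04798376,  0.03268449]), 'tvec': array([-529.89329666,    6.74735942, 1353.75205366])}
top {'fx': 413.52513722506035, 'fy': 413.52513722506035, 'cx': 254.0093696647248, 'cy': 189.31720289846564, 'dist_coeffs': array([-0.07471674,  0.        ,  0.        ,  0.        ,  0.        ]), 'rvec': array([ 2.19719872, -2.15362723,  0.07732004]), 'tvec': array([-191.5511438 ,  517.36140739, 1207.14432715])}
{'clock': 0.1, 'qpos': array([-1.18439008e+00,  3.53590160e-01,  1.63405150e+00, -8.31803974e-06,
        1.15519929e+00, -2.39264519e-03]), 'qvel': array([ 0.00060996, -0.00195846, -0.00074321,  0.00147681,  0.00057431,
        0.00085216]), 'joint_efforts': array([ 3.51145973e-04, -6.06359196e+01, -3.42820072e+01,  9.05629850e-05,
        4.06999417e-03,  6.46096382e-06]), 'eef_pos': array([ 236.76951846, -577.96981469,  238.63324445]), 'tcp_rot': array([-3.14034435e+00,  4.61903684e-06,  3.88802261e-01]), 'contact_force': array([-0.4224403 ,  0.00477642, -0.29940171]), 'wrist_torque': array([ 0.03593386, -0.00231403,  0.01350494]), 'grasp_force': 0.0, 'opening': 0.9942887876045642} 8.0
```

View pics/side0.png

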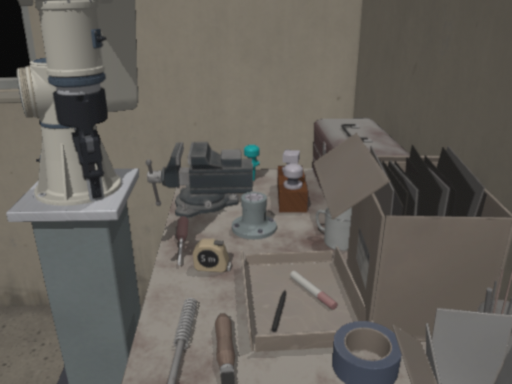

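View pics/top0.png

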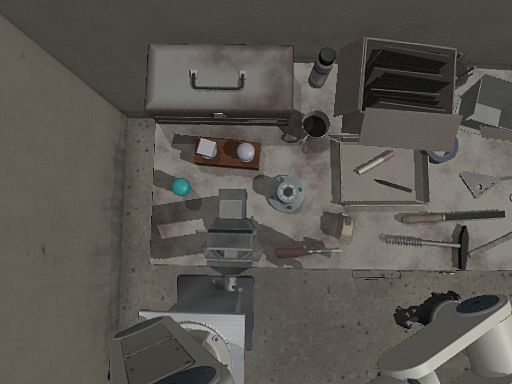

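The side view shows the domed steel stake at (292,172), the square-headed one behind it at (291,158), the turquoise look-alike at (251,152) and the post at (253,205). The top view shows the dome at (246,152), square head at (206,147), turquoise at (181,187) and socket at (287,191). The grey round head at top (246,152) in the wooden block fits the description; the turquoise one stands outside the block, so I'm ruling it out. I'll check this in a crop.

```bash
python3 - <<'E'
import cv2,numpy as np
s=cv2.imread("pics/side0.png")[135:245,225:335]; t=cv2.imread("pics/top0.png")[120:230,170:340]
o=np.hstack([cv2.resize(s,None,fx=3.6,fy=3.6,interpolation=cv2.INTER_CUBIC)[:396,:],cv2.resize(t,(400,259),interpolation=cv2.INTER_CUBIC)[:0+259] if 0 else cv2.copyMakeBorder(cv2.resize(t,(400,259),interpolation=cv2.INTER_CUBIC),0,137,0,0,0)])
cv2.imwrite("pics/crop1.png",o)
E
cat > h.py <<'E'
import cv2,numpy as np
from rig import r
def ray(n,px):
    c=r.get_calibration(n);K=np.array([[c['fx'],0,c['cx']],[0,c['fy'],c['cy']],[0,0,1]])
    u=cv2.undistortPoints(np.array([[px]],float),K,c['dist_coeffs'])[0,0]
    R=cv2.Rodrigues(c['rvec'])[0];return -R.T@c['tvec'],R.T@np.array([*u,1])
def plane(n,px,z):
    o,d=ray(n,px);return o+d*(z-o[2])/d[2]
def tri(a,b):
    (o,d),(p,e)=ray("side",a),ray("top",b);k=np.linalg.lstsq(np.c_[d,-e],p-o,rcond=None)[0]
    A,B=o+k[0]*d,p+k[1]*e;return (A+B)/2,np.linalg.norm(A-B)
def proj(n,P):
    c=r.get_calibration(n);K=np.array([[c['fx'],0,c['cx']],[0,c['fy'],c['cy']],[0,0,1]])
    return cv2.projectPoints(np.array([P],float),c['rvec'],c['tvec'],K,c['dist_coeffs'])[0][0,0]
E
python3 - <<'E'
from h import *
for n,w in (("side",(270,312,160,186)),("top",(230,262,138,168)),("top",(190,225,135,162)),("top",(265,310,172,214))):
    f=cv2.imread(f"pics/{n}0.png");hsv=cv2.cvtColor(f,cv2.COLOR_BGR2HSV);x0,x1,y0,y1=w
    c=hsv[y0:y1,x0:x1];m=((c[...,1]<60)&(c[...,2]>110)).astype(np.uint8)
    N,l,st,ce=cv2.connectedComponentsWithStats(m)
    for i in range(1,N):
        if st[i,4]>25: print(n,w,st[i]+[x0,y0,0,0,0],ce[i]+[x0,y0])
for px,z in(((246,152),108),((287,191),85)): print(plane("top",px,z))
print(tri((292,171),(246,152)),tri((253,197),(287,191)))
E
```

```text
side (270, 312, 160, 186) [270 160  42  26 637] [289.5400314  168.70172684]
top (230, 262, 138, 168) [239 143  16  19 222] [246.38288288 151.25675676]
top (190, 225, 135, 162) [196 138  21  19 265] [206.48301887 147.38867925]
top (265, 310, 172, 214) [265 172  45  42 946] [294.93657505 189.17019027]
top (265, 310, 172, 214) [265 197  20  17 115] [270.2173913  208.84347826]
top (265, 310, 172, 214) [273 203  12   9  36] [278.97222222 207.44444444]
[ 617.49365942 -157.72140543  108.        ]
[ 512.9269166 -274.5756115   85.       ]
(array([ 618.85001476, -157.55451455,  102.11630949]), np.float64(0.6801922778034655)) (array([ 512.33988697, -274.67919172,   83.374832  ]), np.float64(1.424293774885011))
```

View pics/crop1.png

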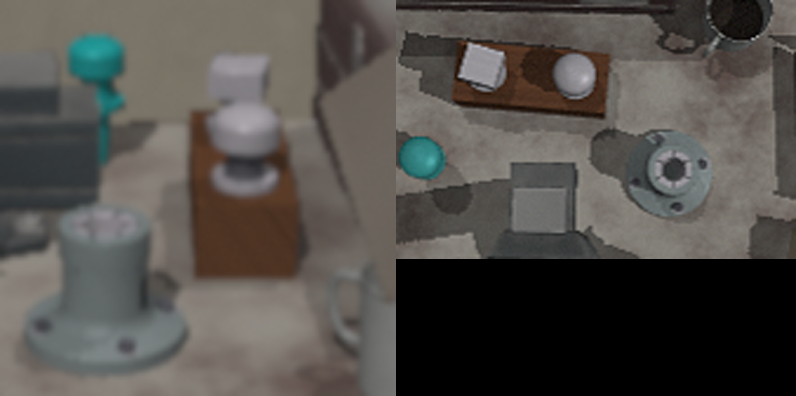

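The crop confirms it: a grey steel round head on the wooden block's near end (side 292,171; top 246,152). The turquoise one stands outside the block and the square head is farther along it. Next I'll refine the socket centre and plan the distances.

```bash
python3 - <<'E'
from h import *
f=cv2.cvtColor(cv2.imread("pics/top0.png"),cv2.COLOR_BGR2GRAY);h=f[180:206,275:303]
print(h[:,::1][4:22,4:24])
m=np.zeros_like(f);m[186:199,282:296]=(f[186:199,282:296]<95)
N,l,st,ce=cv2.connectedComponentsWithStats(m)
for i in range(1,N): print(st[i],ce[i],plane("top",ce[i],85),plane("top",ce[i],75))
print(tri((254.4,196.7),(288.6,192.2)))
g=cv2.imread("pics/side0.png")
for y in (200,206,212): print(y,cv2.cvtColor(g,cv2.COLOR_BGR2GRAY)[y,234:275])
print(cv2.cvtColor(g,cv2.COLOR_BGR2GRAY)[172,276:308], cv2.cvtColor(g,cv2.COLOR_BGR2GRAY)[168,276:308])
d=np.array([618.,-157.6,101]);print(proj("side",d),proj("top",d))
E
```

```text
[[ 79 105 124 117 119 123 135 152 118  98 125 122 119 116 115 112 110 111
  116 116]
 [106 125 117 125 146 151 151 151 119 119 157 155 150 133 120 118 114 114
  115 118]
 [119 121 125 138 149 150 145 145 113 110 143 147 148 150 141 121 115 115
  114 121]
 [120 120 134 145 148 143 114  83  72  59  62 102 141 147 148 132 111 116
  117 115]
 [121 113  97  98 115 113  98  73  49  53  49  40  86  89 100 113 110 117
  116  80]
 [124 143 159 127  94  82  49  52  57  54  55  52  42  65 128 157 137 119
  123  91]
 [125 142 151 140  92  47  52  52  56  55  53  53  49  84 137 156 138 119
  122 103]
 [124 139 150 134  85  46  55  52  55  58  56  57  56  64 126 154 129 110
  118 111]
 [124 145 150 132  82  47  55  53  53  56  54  57  61  70 129 155 133 117
  120 124]
 [124 144 156 136  84  46  55  55  52  55  55  59  60  75 127 151 137 121
  118 124]
 [123 135 147 121  79  56  49  54  54  58  59  64  61  82 127 149 132 116
  118 122]
 [120 104  87 128 147 103  55  48  52  55  62  66 102 127 106  96 111 117
  117 114]
 [123 103 126 153 157 144 106  78  70  72  81 105 140 156 154 137 118 121
  121 
[... 788 characters left out ...]
  92 112 123 123
 118 109 107 107 107]
206 [132 132 132 135 137 137 131 115  95  90  94  96  98  99 100 100 100 101
 101 101 100  99  97  94  93  91  88  84  80  76  72  75  94 117 122 120
 115 106 105 106 105]
212 [126 126 125 126 127 129 129 121 104  91  92  94  96  99 100 102 102 101
 101  99  98  97  96  94  91  89  86  83  79  72  62  59  73  79  76  72
  69  66  75  90 100]
[124  99  68  57  55  56  64  81 100 111 117 122 125 129 133 137 139 140
 136 133 128 123 116 110 103  94  85  87 100 107 108 110] [106  94  73  64  61  70  92 113 121 134 145 152 156 160 162 164 165 165
 165 164 164 161 155 149 141 131 118 116 122 125 124 124]
[291.53738952 171.42745931] [246.03116559 152.24743728]
```

{"name": "carry_out", "arguments": {
  "targets": [
    {"dp": [25, -12, 0]},
    {"dp": [75, -36, 0]},
    {"dp": [130, -62, 5]},
    {"dp": [185, -88, 10]},
    {"dp": [240, -115, 20]},
    {"dp": [295, -141, 30]},
    {"dp": [350, -167, 40]},
    {"dp": [405, -194, 50]},
    {"dp": [455, -218, 60]},
    {"dp": [495, -237, 65]},
    {"dp": [512, -245, 69]},
    {"dp": [512, -245, 69]}
  ],
  "fingers": 1,
  "grip_force": 60
}}

```text
schema error: expected keys dp, yaw
```

{"name": "carry_out", "arguments": {
  "targets": [
    {"dp": [25, -12, 0], "yaw": 0},
    {"dp": [75, -36, 0], "yaw": 0},
    {"dp": [130, -62, 5], "yaw": 0},
    {"dp": [185, -88, 10], "yaw": 0},
    {"dp": [240, -115, 20], "yaw": 0},
    {"dp": [295, -141, 30], "yaw": 0},
    {"dp": [350, -167, 40], "yaw": 0},
    {"dp": [405, -194, 50], "yaw": 0},
    {"dp": [455, -218, 60], "yaw": 0},
    {"dp": [495, -237, 65], "yaw": 0},
    {"dp": [512, -245, 69], "yaw": 0},
    {"dp": [512, -245, 69], "yaw": 0}
  ],
  "fingers": 1,
  "grip_force": 60
}}

```text
clock: 1.6
eef_pos: [617.7, -157.0, 169.6]
tcp_rot: [-3.141, 0.001, 0.39]
contact_force: [-0.3, 0.1, 0.1]
opening: 1.001
grasp_force: 0.0
```

```bash
python3 - <<'E'
from h import *
a=r.grab_frame("side")[90:240,210:360];b=r.grab_frame("top")[100:200,190:290]
o=np.hstack([cv2.resize(a,(400,400)),cv2.resize(b,(400,400))]);cv2.imwrite("pics/c2.png",o[...,::-1])
E
```

```text
(no output)
```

View pics/c2.png

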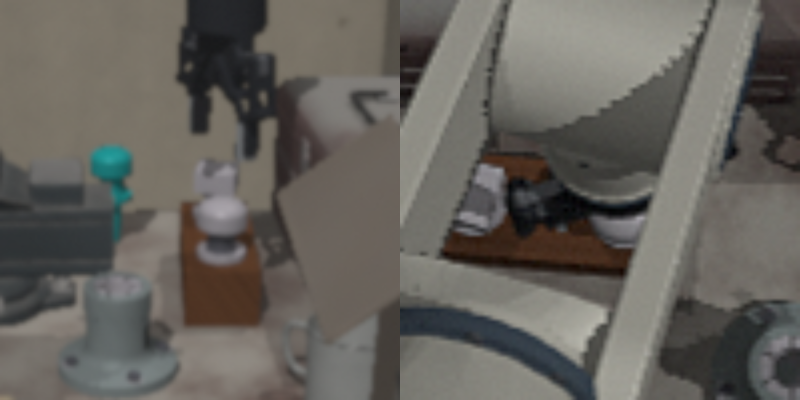

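The side crop shows the open jaws (200,115) and (250,145) straddling the dome (220,212). The square head keeps about 25 mm clear. I'm going down.

{"name": "carry_out", "arguments": {
  "targets": [
    {"dp": [0, 0, 15], "yaw": 0},
    {"dp": [0, 0, 30], "yaw": 0},
    {"dp": [0, 0, 45], "yaw": 0},
    {"dp": [0, 0, 60], "yaw": 0},
    {"dp": [0, 0, 72], "yaw": 0},
    {"dp": [0, 0, 81], "yaw": 0},
    {"dp": [0, 0, 81], "yaw": 0}
  ],
  "fingers": 1
}}

```text
clock: 2.58
eef_pos: [617.5, -157.4, 88.5]
tcp_rot: [-3.141, 0.001, 0.389]
contact_force: [0.1, 0.2, 0.3]
opening: 0.999
grasp_force: 0.0
```

{"name": "carry_out", "arguments": {
  "targets": [
    {"dp": [0, 0, 0], "yaw": 0},
    {"dp": [0, 0, 0], "yaw": 0},
    {"dp": [0, 0, 0], "yaw": 0},
    {"dp": [0, 0, 0], "yaw": 0},
    {"dp": [0, 0, 0], "yaw": 0},
    {"dp": [0, 0, 0], "yaw": 0},
    {"dp": [0, 0, 0], "yaw": 0},
    {"dp": [0, 0, 0], "yaw": 0}
  ],
  "fingers": -1,
  "grip_force": 60
}}

```text
clock: 3.58
eef_pos: [618.4, -157.6, 90.3]
tcp_rot: [3.141, -0.001, 0.389]
contact_force: [-1.3, 1.4, 5.8]
opening: 0.563
grasp_force: 62.5
```

Gripped (opening ~48 mm). I'll lift it straight out.

{"name": "carry_out", "arguments": {
  "targets": [
    {"dp": [0, 0, -8], "yaw": 0},
    {"dp": [0, 0, -20], "yaw": 0},
    {"dp": [0, 0, -35], "yaw": 0},
    {"dp": [0, 0, -50], "yaw": 0},
    {"dp": [0, 0, -65], "yaw": 0},
    {"dp": [0, 0, -80], "yaw": 0},
    {"dp": [0, 0, -95], "yaw": 0},
    {"dp": [0, 0, -110], "yaw": 0},
    {"dp": [0, 0, -120], "yaw": 0},
    {"dp": [0, 0, -120], "yaw": 0}
  ]
}}

```text
clock: 4.82
eef_pos: [618.3, -157.7, 210.2]
tcp_rot: [3.141, -0.001, 0.389]
contact_force: [-0.8, 0.1, -2.6]
opening: 0.563
grasp_force: 62.4
```

{"name": "carry_out", "arguments": {
  "targets": [
    {"dp": [-10, 5, 0], "yaw": 0},
    {"dp": [-30, 15, 0], "yaw": 0},
    {"dp": [-52, 25, 0], "yaw": 0},
    {"dp": [-75, 36, 0], "yaw": 0},
    {"dp": [-98, 47, 0], "yaw": 0},
    {"dp": [-120, 58, 0], "yaw": 0},
    {"dp": [-135, 65, 0], "yaw": 0},
    {"dp": [-143, 69, 0], "yaw": 0},
    {"dp": [-143, 69, 0], "yaw": 0},
    {"dp": [-143, 69, 0], "yaw": 0}
  ]
}}

```text
clock: 6.08
eef_pos: [512.0, -275.3, 209.3]
tcp_rot: [-3.142, -0.0, 0.389]
contact_force: [1.2, 0.3, -3.2]
opening: 0.565
grasp_force: 62.4
```

```bash
python3 - <<'E'
from h import *
s=r.sense();print(s['eef_pos'])
f=r.grab_frame("side");t=r.grab_frame("top")
for n,P in(("side",(512,-276,85)),("side",(*s['eef_pos'][:2],s['eef_pos'][2]-85)),("side",(*s['eef_pos'][:2],s['eef_pos'][2]+10.7)),("top",(512,-276,85))): print(proj(n,P))
a=f[110:240,200:330];b=t[140:240,235:335]
o=np.hstack([cv2.resize(a,(400,400)),cv2.resize(b,(400,400))]);cv2.imwrite("pics/c3.png",o[...,::-1])
E
```

```text
[ 512.04864326 -275.25787617  209.2743217 ]
[253.17885054 196.58845767]
[253.16784231 181.28311599]
[253.12454147 142.43262613]
[287.50238078 191.33895517]
```

View pics/c3.png

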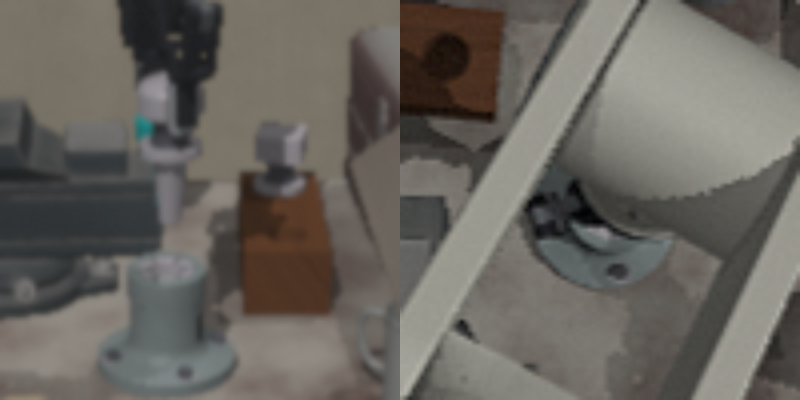

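```bash
python3 - <<'E'
from h import *
g=cv2.cvtColor(r.grab_frame("side"),cv2.COLOR_RGB2GRAY)
for y in range(156,186,2): print(y,g[y,242:270])
for y in (206,210): print(y,g[y,236:272])
E
```

```text
156 [111 113 107 108 122 124 109  84  72  70  71  72  71  65  52  46  43  43
  46  60  78  91  94 102 114 117 116 117]
158 [103 106  99 100 118 126 127 122 114 108 105 105 105 103  98  90  85  93
  98 103 107 104  95  98 113 117 116 117]
160 [ 91  94  91  95 109 118 123 126 129 131 132 132 131 131 129 124 121 119
 114 111 107 102  99 104 114 117 117 118]
162 [ 87  90  90  91  93  97 103 108 108 110 113 116 115 115 112 108 104 101
 102 107 108 113 115 117 117 118 118 117]
164 [ 87  90  88  88  88  87  87  83  77  78  81  82  82  82  80  76  76  78
  93 111 117 117 117 117 118 117 117 117]
166 [ 90  91  90  89  88  88  86  85  87  98 106 104 104 104  93  82  78  78
  92 112 117 118 117 117 117 116 117 117]
168 [ 81  80  79  79  78  78  78  80  90 107 117 119 119 115 110 102  94  84
  81  90  93  93  94  93  94  97 103 110]
170 [ 61  61  61  60  60  60  61  64  81 104 116 120 119 116 111 104  96  84
  77  76  77  78  79  80  81  88 106 126]
172 [ 62  62  61  61  60  60  60  64  80 103 115 120 119 116 111 104  94  83
  79  80  81  82  83  89 100 117 130 136]
174 [ 64  64  64  64  63  62 
[... 286 characters left out ...]
 109 113 114 118 119 120 121 121 117 109]
180 [ 55  55  55  55  55  56  55  56  61  81 106 118 120 116 110 102  97 103
 111 114 114 116 117 117 118 116 104  85]
182 [ 55  55  55  55  55  55  55  55  58  64  83 104 112 112 108 105 107 111
 114 115 116 117 118 119 117 107  89  81]
184 [ 54  55  55  55  55  56  55  56  55  60  74  97 114 116 115 115 117 118
 120 121 123 123 126 126 116  95  85  83]
206 [133 135 139 138 132 115  96  91  94  96  99 101 100 100 101 102 102 102
 101 100  97  96  93  91  88  85  81  78  73  69  71  77  77  76  71  65]
210 [133 133 133 133 131 124 105  91  90  91  92  98 100 100 100 100  99  99
  98  97  95  93  91  88  85  83  78  73  69  68  73  79  86  95  94  92]
```

The crop shows the stake upright over the post (tip ≈ (255,183), post centre ≈ (253.8,197)). It sits about 2.5 mm too far in x, so I'll correct that and go partway in.

{"name": "carry_out", "arguments": {
  "targets": [
    {"dp": [-2.7, 0, 8], "yaw": 0},
    {"dp": [-2.7, 0, 18], "yaw": 0},
    {"dp": [-2.7, 0, 28], "yaw": 0},
    {"dp": [-2.7, 0, 36], "yaw": 0},
    {"dp": [-2.7, 0, 42], "yaw": 0},
    {"dp": [-2.7, 0, 48], "yaw": 0},
    {"dp": [-2.7, 0, 54], "yaw": 0},
    {"dp": [-2.7, 0, 54], "yaw": 0}
  ]
}}

```text
clock: 7.22
eef_pos: [508.9, -276.5, 154.8]
tcp_rot: [-3.141, 0.0, 0.389]
contact_force: [0.5, -0.7, -2.2]
opening: 0.56
grasp_force: 62.4
```

{"name": "carry_out", "arguments": {
  "targets": [
    {"dp": [0, 0, 4], "yaw": 0},
    {"dp": [0, 0, 8], "yaw": 0},
    {"dp": [0, 0, 12], "yaw": 0},
    {"dp": [0, 0, 15], "yaw": 0},
    {"dp": [0, 0, 18], "yaw": 0},
    {"dp": [0, 0, 18], "yaw": 0}
  ]
}}

```text
clock: 7.98
eef_pos: [509.0, -276.6, 137.0]
tcp_rot: [-3.141, 0.0, 0.389]
contact_force: [0.0, 0.7, -3.1]
opening: 0.563
grasp_force: 62.4
```

```bash
python3 - <<'E'
from h import *
s=r.sense();print(s['eef_pos'],s['contact_force'],s['wrist_torque'])
a=r.grab_frame("side")[130:220,210:300];cv2.imwrite("pics/c4.png",cv2.resize(a,(540,540),interpolation=cv2.INTER_CUBIC)[...,::-1])
E
```

```text
[ 509.03446234 -276.57002148  137.03506658] [ 0.02483264  0.65843186 -3.08714976] [-0.0440162   0.02817105  0.01495292]
```

View pics/c4.png

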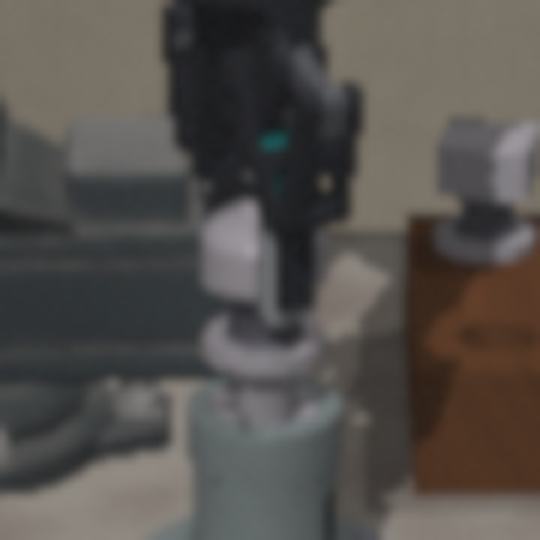

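The shank is in the socket with no contact yet. The collar is about 20 mm above the rim at (253.5,187) and the post is centred at about (254,195). I'll go gently to the contact height.

{"name": "carry_out", "arguments": {
  "targets": [
    {"dp": [1, 0.4, 2], "yaw": 0},
    {"dp": [1, 0.4, 4], "yaw": 0},
    {"dp": [1, 0.4, 6], "yaw": 0},
    {"dp": [1, 0.4, 7], "yaw": 0},
    {"dp": [1, 0.4, 7], "yaw": 0}
  ]
}}

```text
clock: 8.65
eef_pos: [509.9, -276.4, 130.0]
tcp_rot: [-3.141, 0.001, 0.389]
contact_force: [-2.2, 0.7, -3.5]
opening: 0.564
grasp_force: 62.4
```

{"name": "carry_out", "arguments": {
  "targets": [
    {"dp": [-1, -0.4, 0], "yaw": 0},
    {"dp": [-1, -0.4, 0.7], "yaw": 0},
    {"dp": [-1, -0.4, 1.5], "yaw": 0},
    {"dp": [-1, -0.4, 1.5], "yaw": 0}
  ]
}}

```text
clock: 9.15
eef_pos: [509.2, -276.6, 128.8]
tcp_rot: [3.142, -0.0, 0.389]
contact_force: [-1.0, 0.2, -1.7]
opening: 0.56
grasp_force: 62.6
```

{"name": "carry_out", "arguments": {
  "targets": [
    {"dp": [-0.4, 0, 0.5], "yaw": 0},
    {"dp": [-0.4, 0, 1], "yaw": 0},
    {"dp": [-0.4, 0, 1], "yaw": 0}
  ]
}}

```text
clock: 9.52
eef_pos: [508.9, -276.7, 127.8]
tcp_rot: [3.142, -0.0, 0.389]
contact_force: [-0.7, 3.1, -0.5]
opening: 0.564
grasp_force: 62.7
```

{"name": "carry_out", "arguments": {
  "targets": [
    {"dp": [0.2, -0.6, 0], "yaw": 0},
    {"dp": [0.2, -0.6, 0.5], "yaw": 0},
    {"dp": [0.2, -0.6, 0.8], "yaw": 0},
    {"dp": [0.2, -0.6, 0.8], "yaw": 0}
  ]
}}

```text
clock: 10.02
eef_pos: [509.0, -276.4, 127.3]
tcp_rot: [3.141, -0.0, 0.389]
contact_force: [0.4, 0.6, 1.5]
opening: 0.556
grasp_force: 62.9
```

It's seated lightly (about 4.6 N on the bush, almost no side load). Releasing.

{"name": "carry_out", "arguments": {
  "targets": [
    {"dp": [0, 0, 0], "yaw": 0},
    {"dp": [0, 0, 0], "yaw": 0},
    {"dp": [0, 0, 0], "yaw": 0},
    {"dp": [0, 0, 0], "yaw": 0},
    {"dp": [0, 0, 0], "yaw": 0},
    {"dp": [0, 0, 0], "yaw": 0}
  ],
  "fingers": 1
}}

```text
clock: 10.78
eef_pos: [508.8, -276.2, 127.0]
tcp_rot: [-3.142, -0.0, 0.389]
contact_force: [-0.1, 0.3, -0.3]
opening: 1.001
grasp_force: 0.0
```

```bash
python3 - <<'E'
from h import *
s=r.sense();print(s['eef_pos'],s['contact_force'],s['grasp_force'])
a=r.grab_frame("side")[130:220,210:300];cv2.imwrite("pics/c5.png",cv2.resize(a,(540,540),interpolation=cv2.INTER_CUBIC)[...,::-1])
E
```

```text
[ 508.75987666 -276.15241536  126.96077179] [-0.10680673  0.28097661 -0.3153018 ] 0.0
```

View pics/c5.png

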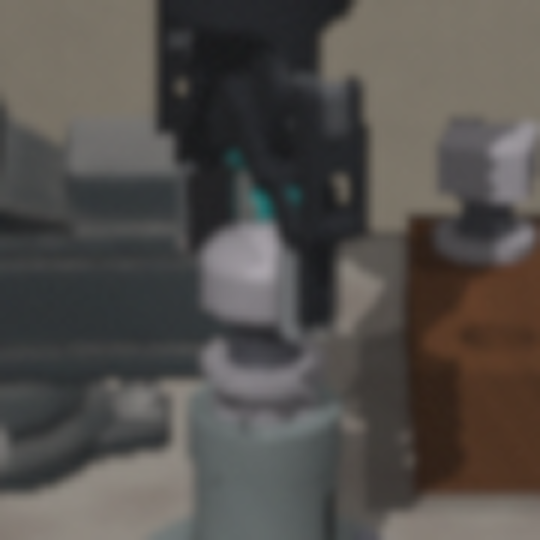

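The stake stands by itself at (253,190), collar proud, fingers clear. I'll rise straight up, then shut the jaws.

{"name": "carry_out", "arguments": {
  "targets": [
    {"dp": [0, 0, -6], "yaw": 0},
    {"dp": [0, 0, -16], "yaw": 0},
    {"dp": [0, 0, -30], "yaw": 0},
    {"dp": [0, 0, -45], "yaw": 0},
    {"dp": [0, 0, -60], "yaw": 0},
    {"dp": [0, 0, -72], "yaw": 0},
    {"dp": [0, 0, -80], "yaw": 0},
    {"dp": [0, 0, -80], "yaw": 0}
  ]
}}

```text
clock: 11.82
eef_pos: [509.0, -276.3, 207.6]
tcp_rot: [3.141, -0.001, 0.389]
contact_force: [0.5, 0.3, -0.5]
opening: 1.0
grasp_force: 0.0
```

{"name": "carry_out", "arguments": {
  "targets": [
    {"dp": [0, 0, 0], "yaw": 0},
    {"dp": [0, 0, 0], "yaw": 0},
    {"dp": [0, 0, 0], "yaw": 0},
    {"dp": [0, 0, 0], "yaw": 0},
    {"dp": [0, 0, 0], "yaw": 0},
    {"dp": [0, 0, 0], "yaw": 0},
    {"dp": [0, 0, 0], "yaw": 0},
    {"dp": [0, 0, 0], "yaw": 0},
    {"dp": [0, 0, 0], "yaw": 0},
    {"dp": [0, 0, 0], "yaw": 0}
  ],
  "fingers": -1
}}

```text
clock: 13.08
eef_pos: [508.8, -276.2, 207.0]
tcp_rot: [3.142, -0.0, 0.389]
contact_force: [0.2, 0.2, -0.3]
opening: -0.001
grasp_force: 0.0
```

```bash
python3 - <<'E'
from h import *
s=r.sense();print(s['eef_pos'],s['contact_force'],s['opening'])
f=r.grab_frame("side");g=cv2.cvtColor(f,cv2.COLOR_RGB2GRAY)
p=s['eef_pos'];print(proj("side",(p[0],p[1],p[2]-8)),proj("side",(512,-276,85)),proj("side",(512,-276,138)),proj("side",(512,-276,158)))
for y in (172,176,191,206): print(y,g[y,236:272])
a=f[120:220,205:305];cv2.imwrite("pics/c6.png",cv2.resize(a,(600,600),interpolation=cv2.INTER_CUBIC)[...,::-1])
E
```

```text
[ 508.77047377 -276.1673864   206.98855149] [ 0.15552444  0.16183603 -0.34703724] -0.001115657570429436
[251.72045302 151.33663949] [253.17885054 196.58845767] [253.15517235 175.99539953] [253.14613229 168.01499743]
172 [ 58  58  58  59  61  62  69  93 121 135 141 145 148 153 159 163 164 165
 164 165 165 164 160 156 150 144 135 120 100  92 100 117 130 135 137 137]
176 [ 56  56  57  56  56  56  61  81 105 118 124 130 135 140 146 152 156 156
 152 147 141 136 131 125 118 109 100  93  99 117 125 128 129 131 132 132]
191 [ 54  54  55  55  55  56  60  80 105 120 126 125 118 110 105 103 103 101
  98  96  99 102 109 121 136 136 125 114 117 126 128 127 122 114 102  88]
206 [133 135 138 138 132 115  95  91  94  97  98 100 100 101 101 101 101 101
 101  99  97  95  93  90  87  85  81  77  72  68  71  77  77  76  71  62]
```

View pics/c6.png

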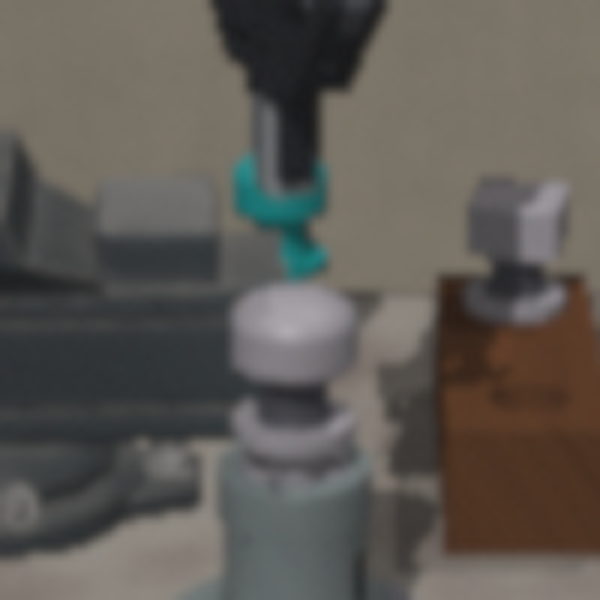

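The stake stands upright in the socket: head, collar and post all line up near u≈254, with the collar proud. The shut fingertips are at u≈252.6, so I'll shift about +3.3 mm in x and come down on the dome.

{"name": "carry_out", "arguments": {
  "targets": [
    {"dp": [3, 1.2, 4], "yaw": 0},
    {"dp": [3, 1.2, 12], "yaw": 0},
    {"dp": [3, 1.2, 21], "yaw": 0},
    {"dp": [3, 1.2, 29], "yaw": 0},
    {"dp": [3, 1.2, 34], "yaw": 0},
    {"dp": [3, 1.2, 36], "yaw": 0},
    {"dp": [3, 1.2, 36], "yaw": 0}
  ]
}}

```text
clock: 14.0
eef_pos: [512.0, -276.1, 171.0]
tcp_rot: [-3.142, 0.0, 0.389]
contact_force: [-0.0, 0.3, 0.6]
opening: 0.0
grasp_force: 0.0
```

{"name": "carry_out", "arguments": {
  "targets": [
    {"dp": [0, 0, 1], "yaw": 0},
    {"dp": [0, 0, 2], "yaw": 0},
    {"dp": [0, 0, 3], "yaw": 0},
    {"dp": [0, 0, 4], "yaw": 0},
    {"dp": [0, 0, 5], "yaw": 0},
    {"dp": [0, 0, 6], "yaw": 0},
    {"dp": [0, 0, 6], "yaw": 0}
  ]
}}

```text
clock: 14.88
eef_pos: [512.2, -276.3, 165.3]
tcp_rot: [3.141, -0.0, 0.389]
contact_force: [-0.6, -0.5, 4.5]
opening: -0.002
grasp_force: 1.9
```

Contact at about TCP z 166, which fits a collar about 12 mm proud. I'll press on.

{"name": "carry_out", "arguments": {
  "targets": [
    {"dp": [0, 0, 1], "yaw": 0},
    {"dp": [0, 0, 2], "yaw": 0},
    {"dp": [0, 0, 3], "yaw": 0},
    {"dp": [0, 0, 4], "yaw": 0},
    {"dp": [0, 0, 5], "yaw": 0},
    {"dp": [0, 0, 6], "yaw": 0},
    {"dp": [0, 0, 6], "yaw": 0}
  ]
}}

```text
clock: 15.75
eef_pos: [512.7, -276.5, 160.5]
tcp_rot: [3.14, -0.001, 0.389]
contact_force: [-2.4, 1.0, 13.7]
opening: -0.002
grasp_force: 6.9
```

{"name": "carry_out", "arguments": {
  "targets": [
    {"dp": [0, 0, 1], "yaw": 0},
    {"dp": [0, 0, 2], "yaw": 0},
    {"dp": [0, 0, 3], "yaw": 0},
    {"dp": [0, 0, 4], "yaw": 0},
    {"dp": [0, 0, 5], "yaw": 0},
    {"dp": [0, 0, 5], "yaw": 0}
  ]
}}

```text
clock: 16.5
eef_pos: [512.9, -276.6, 156.0]
tcp_rot: [3.14, -0.002, 0.389]
contact_force: [-3.5, 1.5, 18.7]
opening: -0.003
grasp_force: 9.4
```

{"name": "carry_out", "arguments": {
  "targets": [
    {"dp": [0, 0, 1], "yaw": 0},
    {"dp": [0, 0, 2], "yaw": 0},
    {"dp": [0, 0, 3], "yaw": 0},
    {"dp": [0, 0, 3], "yaw": 0}
  ]
}}

```text
clock: 17.0
eef_pos: [513.0, -276.7, 153.7]
tcp_rot: [3.139, -0.002, 0.389]
contact_force: [-5.8, 2.5, 26.0]
opening: 0.002
grasp_force: 12.6
```

{"name": "carry_out", "arguments": {
  "targets": [
    {"dp": [0, 0, 0.7], "yaw": 0},
    {"dp": [0, 0, 0.7], "yaw": 0}
  ]
}}

```text
clock: 17.25
eef_pos: [513.1, -276.7, 153.7]
tcp_rot: [3.139, -0.002, 0.389]
contact_force: [-7.1, 3.6, 30.2]
opening: -0.001
grasp_force: 15.7
```

The height no longer changes as the force rises to 30 N, so it's home. I'll back off and check.

{"name": "carry_out", "arguments": {
  "targets": [
    {"dp": [0, 0, -4], "yaw": 0},
    {"dp": [0, 0, -12], "yaw": 0},
    {"dp": [0, 0, -25], "yaw": 0},
    {"dp": [0, 0, -45], "yaw": 0},
    {"dp": [0, 0, -60], "yaw": 0},
    {"dp": [0, 0, -60], "yaw": 0},
    {"dp": [0, 0, -60], "yaw": 0}
  ]
}}

```text
clock: 18.12
eef_pos: [511.7, -276.0, 209.8]
tcp_rot: [-3.141, 0.0, 0.389]
contact_force: [0.7, 0.0, 0.4]
opening: -0.004
grasp_force: 0.0
```

```bash
python3 - <<'E'
from h import *
print(r.sense()['contact_force'])
a=r.grab_frame("side")[120:260,205:345];cv2.imwrite("pics/c7.png",cv2.resize(a,(600,600),interpolation=cv2.INTER_CUBIC)[...,::-1])
E
```

```text
[0.67532047 0.0337821  0.35227819]
```

View pics/c7.png

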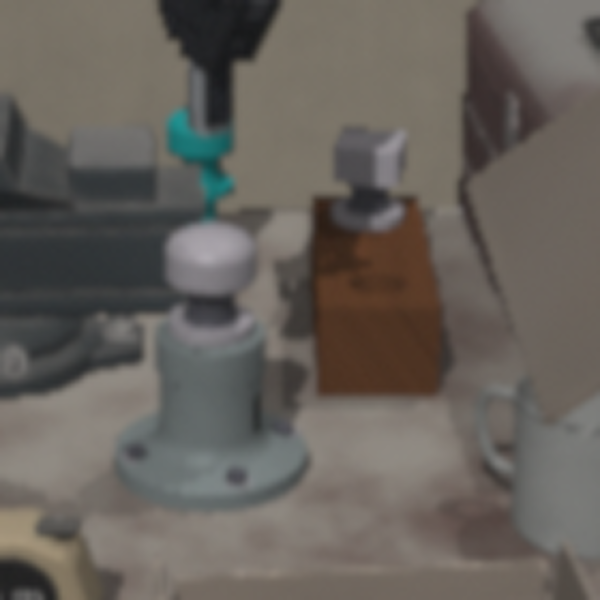

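The collar sits on the rim with the stake upright at (254,182), the gripper is clear above, and the square stake, mug and tape measure are where they were. Handing in.

```bash
python3 -c "
from rig import r
print(r.sign_off())"
```

```text
the job is handed in; nothing more can be done
None
```

I set the domed stake lightly in the post, let go of it, then pressed it home from above with the shut gripper; in the last picture its collar sits on the rim. The job is handed in, but sign-off gave no verdict.

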